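# Bring the trackball's ball to its socket in a level dish

## Task

The red ball of the desk trackball lies loose in the shallow blue dish. Take the dish by its white overhead handle, lift it level and well clear of the table, and only then, in the air, give it a quarter turn so that its pouring lip points squarely at the long side of the trackball, and bring the tip of the lip over the middle of the empty socket, a few centimetres above it, without resting on it. Keep the dish level so that the ball stays by its middle and never rolls out to the rim, do not touch the ball, leave the mug where it stands, and finish still holding the dish there, steady and level with the ball in the middle: do not pour and do not put it down.

Things in the scene. Friction and masses are not known exactly. Their poses are not given: they have to be found in the camera images.
- dish_handle (a point): Centre of the dish's white level handle bar (12 mm thick, 16 high, 144 long, on two end posts), right above the dish's middle, 98 mm above its underside. Axes are the dish's: x to the lip, y along the bar, z up. The dish stands on the table, lip roughly towards the robot; 42 mm free between bar and ball.
- dish_lip (a point): Tip of the dish's pouring lip, a 46 mm wide spout with a yellow end: 92 mm from the dish's middle along its x, 16 mm above its underside. Same axes.
- dish_middle (a point): Where the ball's centre is when it rests in the dish's middle: on the dish's axis, 26 mm above its underside. Same axes. The dish is blue, round, 140 mm across, 25 mm high at the rim, about 0.2 kg; its floor is a shallow cone (6 degrees).
- ball_center (a point): Centre of the loose red ball, 40 mm in diameter, about 50 g. Its orientation means nothing, as it rolls.
- socket (a point): Centre of the mouth of the empty round socket (54 mm wide, 45 mm above the table) amid the trackball, a fixed black and grey device 150 x 92 mm, nowhere higher than 45 mm, left or right of the dish. Axes: x along its length (palm rest to -x, roughly towards the robot), y across it, square to its long sides, z up.
- mug_center (a point): Middle of the loose white mug, 83 x 118 x 93 mm with the handle, half-way up; it stands on the other side of the dish from the trackball and is to be left alone.
Things that resemble listed ones, but are neither listed nor needed, are in the scene too. What is meant by the part that bears ball_center is not black, and is the smaller of those in its own colour.

How it is judged:
On the way, in this order (a step that is already met when the one before it is completed fails the run):
1. the dish is lifted at least 4 cm off the table in the gripper, level, the ball in its middle (height (world z) of dish_middle above 0.066 m and contact force between dish and the fingers above 1 N and angle between dish_middle's own z axis and vertical below 0.1 rad and distance between ball_center and dish_middle below 0.025 m), for 0.2 s.
2. in the air the dish is turned a quarter turn so that its lip is square to the trackball's long side (all of step 1 and angle between the x axis of dish_lip and the y axis of socket, either way round below 0.2 rad), for 0.2 s.
At the end, for the whole second after the job is handed in: Dish held in the gripper, at rest, 4 cm or more off the table, level within 0.08 rad, lip square to the trackball's long side within 0.2 rad, its tip within 25 mm sideways of the socket's centre and 10 to 110 mm above it, not touching the trackball; ball within 15 mm of the dish's middle (contact force between dish and the fingers above 1 N and height (world z) of dish_middle above 0.066 m and angle between the x axis of dish_lip and the y axis of socket, either way round below 0.2 rad and angle between dish_middle's own z axis and vertical below 0.08 rad and distance between ball_center and dish_middle below 0.015 m and horizontal distance between dish_lip and socket below 0.025 m and z of dish_lip in the frame of socket between 0.01 and 0.11 m and contact force between dish and trackball below 0.2 N and linear speed of dish below 0.03 m/s); the arm keeps its last pose, push and grip.
It fails at once if the ball rolls out to the rim of the dish (40 mm from its middle) (distance between ball_center and dish_middle above 0.04 m).
It fails at once if the dish is tilted more than 0.2 rad (angle between dish_middle's own z axis and vertical above 0.2 rad).
It fails at once if the gripper touches the ball (contact force between ball and the fingers above 0.3 N).
It fails at once if the mug is shifted more than 2 cm (distance of mug_center from where it was at the start of the episode above 0.02 m).
It also fails if it takes over 48 s, if anything falls off the work surface, if the arm or the gripper's body presses on something with over 40 N, if the wrist force passes 120 N, or if a joint passes its speed limit or range.

## Robot

A 6-joint arm with a two-finger parallel gripper is mounted at the origin on a cart in front of the work surface, level with it; the furniture and walls round the work are solid. World frame = base frame: x ahead of the robot, y to its left, z up, the work surface at z = 0. Lengths are in m, angles in rad, forces in N, time in s.
With the tool pointing down it reaches from about 0.375 to 0.75 m from the base axis. Payload 9 kg.
Tool frame: the origin (TCP) lies at the very end of the fingers, on their centre line; the grasp point (between the pads) lies arm.tcp_to_grasp behind it (arm.tcp_to_grasp is the distance from the TCP to the grasp point, in m); z points along the fingers, y is the line along which they close (so a half turn about z gives the same grasp; the last joint's range is limited). The gripper opens to 85 mm and grips with 20 to 120 N. Pads are 22 mm wide; open, the fingers measure 114 mm over their backs; the gripper's body (76 mm by 85 mm) begins 54 mm behind the grasp point. The pads swing forward as they close: fully open they stand 13 mm farther back than shut.
Start: joints at [1.038, 0.104, 0.097, 1.564, 0, 1.353], TCP at [0.186, 0.571, 0.231] pointing down, gripper open.
Joint ranges: [-2.99, 2.99], [-0.84, 1.86], [-1.1, 1.16], [-1.84, 2.11], [-1.51, 1.56], [-3.14, 3.14]. Speed limits (rad/s): [2.22, 2.22, 2.57, 3.14, 3.14, 3.14].

## Interface

Orientations are given as a unit quaternion [w, x, y, z].
In Python, from bench import arm gives the robot as it stands.
- The arm moves only by the tool move_arm, never from a script. Its argument "moves" is a list of rows, each a list of 3 entries, a list of its own where there are three numbers: the shift along the world's x, y, z in m, then the turn, a rotation vector about the world's x, y, z in degrees, then the opening in per cent of the stroke, from 0 (shut) to 100 (fully open). In form: [[[dx, dy, dz], [wx, wy, wz], gripper], ...]. A call has 1 to 12 rows; each row is the pose to reach, as a shift and turn from the pose commanded when the call began; what a row does not reach only later rows make up. A row lasts 1/12 s, in which the tool goes at most 41.7 mm and 7.16 degrees, less where a joint would pass 70% of its speed; a pose out of reach is approached as far as the arm can. A call with a gripper value outside its range is refused whole. The fingers move at their own pace and stop on an object; "newtons" is the grip in N (left out, the last holds). Time passes only in rows, so rows that repeat a pose let the fingers close. It gives the time, the measured TCP pose, the force, the opening and the grip force at its end, in the units of the state.
- arm.read_state(): the state, without advancing time (a new reading comes with each control period).
- arm.read_camera(name): name is "side" or "top"; returns a dict with "pixels" (400x640x3 uint8, red, green, blue), "fx", "fy", "cx", "cy" (pixels), "k1" (the pictures are not rectified: a ray, as slopes to the right and down, at radius r is drawn at 1 + k1 r^2 times it, then the intrinsics apply), "camera_from_world" (4x4, takes a point from world to camera coordinates). Camera axes: x right, y down, z forward; pixel columns grow to the right and rows downward; lengths in m; the calibration is good to about 2 mm. A picture is of the moment at which its call begins. There is no depth.
- arm.sign_off(): hands the job in; it is judged then, once.
The state is a dict: "clock": time; "q": joint angles; "dq": joint speeds; "tau": joint torques, N m; "eef_pos": TCP position; "tool_rot": TCP orientation; "force": force on the tool from outside, world axes, zero at the start; "moment": the same for the moment, N m; "finger_gap": opening from 0.0 (shut) to 1.0 (fully open); "gripper_force": force on a finger pad.
Only numpy, scipy, OpenCV 4.12 (cv2) and the standard library are available. Lean on these libraries where they do the work, as an engineer would, in place of code of your own. Each camera call takes 0.05 s, during which the arm holds its last target. There are 200 camera calls.

## Working session

There is one attempt and no reset: what is moved stays moved. The work goes in short steps, Python scripts to look and compute and a tool call to move; the robot and the scene stay as the last step left them, time stands still between calls to the robot, and variables do not carry over. Pictures are saved under pics/ and viewed, at most 10 in all, crops included, and the job is handed in when it is done.

Besides the shell and the picture viewer there is one more tool, called after "Request:" as a command line: name --argument value ..., lists and objects as JSON in quotes. move_arm: Moves the arm, as the interface text tells. Its arguments: {"type":"object","properties":{"moves":{"type":"array"},"newtons":{"type":"number"}},"required":["moves"]}

```bash
mkdir -p pics
cat > h.py <<'E'
import numpy as np, cv2
from bench import arm
def shot(n,f=None):
    c=arm.read_camera(n)
    if f: cv2.imwrite(f,cv2.cvtColor(c["pixels"],cv2.COLOR_RGB2BGR))
    return c
def ray(c,u,v):
    K=np.array([[c["fx"],0,c["cx"]],[0,c["fy"],c["cy"]],[0,0,1.]])
    p=cv2.undistortPoints(np.array([[[u,v]]],float),K,np.array([c["k1"],0,0,0.]))[0,0]
    # k1 model r: distorted = r*(1+k1 r^2)
    T=np.array(c["camera_from_world"]);R=T[:3,:3]
    return -R.T@T[:3,3], R.T@np.array([p[0],p[1],1])
def onz(c,u,v,z):
    o,d=ray(c,u,v); return o+d*(z-o[2])/d[2]
def proj(c,P):
    T=np.array(c["camera_from_world"]);p=T[:3,:3]@np.array(P)+T[:3,3]
    a=p[:2]/p[2];a=a*(1+c["k1"]*(a@a));return np.array([c["fx"]*a[0]+c["cx"],c["fy"]*a[1]+c["cy"]])
E
python3 - <<'E'
from h import *
for n in("top","side"):
    c=shot(n,f"pics/{n}0.png");print(n,c["fx"],c["k1"],ray(c,320,200))
print(arm.tcp_to_grasp,arm.read_state())
E
```

```text
top 439.443148164289 -0.04638941570045261 (array([0.32429121, 0.01409377, 0.91261213]), array([ 0.20104596, -0.03786757, -0.97899761]))
side 369.04623859835914 -0.06452189900332865 (array([ 0.54367801, -0.62012004,  0.6617841 ]), array([-0.07180121,  0.71136681, -0.6992091 ]))
0.0187 {'clock': 0.1, 'q': array([1.03830018e+00, 1.04651848e-01, 9.65524974e-02, 1.56389516e+00,
       2.41296129e-06, 1.35310097e+00]), 'dq': array([ 0.00116503, -0.00169983,  0.00213663, -0.00027013,  0.00147605,
        0.00085922]), 'tau': array([ 6.87271095e-03, -5.58203816e+01,  5.04724681e+01,  1.27761683e-02,
       -2.16693670e-04,  2.59797099e-05]), 'eef_pos': array([0.18561053, 0.57025879, 0.23059591]), 'tool_rot': array([-2.20607396e-04,  1.56751243e-01,  9.87637934e-01, -5.56997869e-04]), 'force': array([-0.3859976 , -0.03384001, -0.54277268]), 'moment': array([0.01250105, 0.00058543, 0.02240881]), 'gripper_force': 0.0, 'finger_gap': 0.9995192662245798}
```

View pics/top0.png

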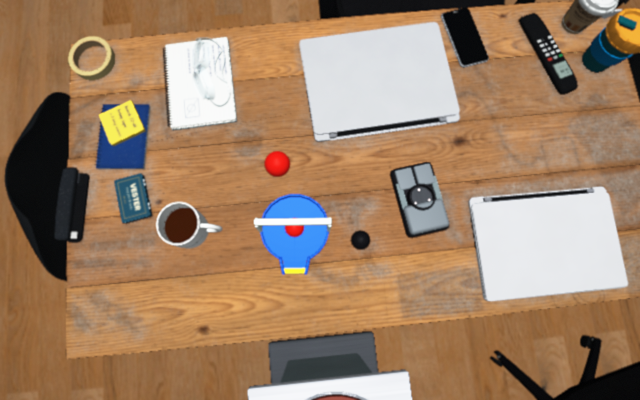

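View pics/side0.png

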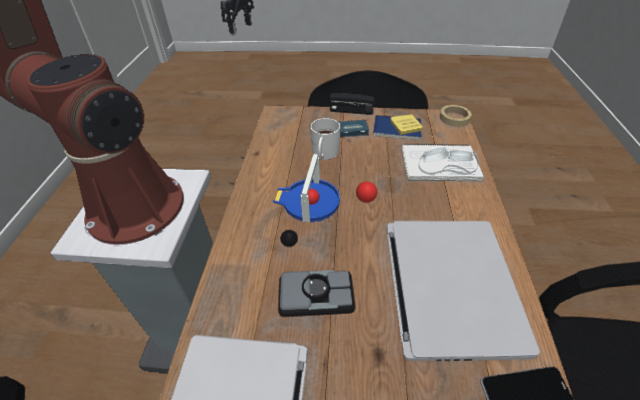

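In the top view the dish is at about (294,228), its yellow lip at (294,270) and its white bar at (254–330,222). The trackball's socket is at (422,196) and the mug at (180,225). There are three candidate balls: the red one in the dish (294,228), a bigger red one on the table (277,163), and a black one (360,240). The ball in the dish fits, since it is the smaller red one and lies in the blue dish. I'll measure and confirm with a crop.

```bash
cat > m.py <<'E'
from h import *
def comp(m,box):
    k=np.zeros(m.shape,np.uint8);x0,y0,x1,y1=box;k[y0:y1,x0:x1]=m[y0:y1,x0:x1]
    n,l,s,ce=cv2.connectedComponentsWithStats(k);i=1+np.argmax(s[1:,4]);return (l==i).astype(np.uint8),ce[i],s[i]
E
python3 - <<'E'
from m import *
c=shot("top");s=shot("side")
img=c["pixels"];hsv=cv2.cvtColor(img,cv2.COLOR_RGB2HSV);H,S,V=[hsv[...,i].astype(int) for i in range(3)]
def f(m,box): return comp(m.astype(np.uint8),box)
red=((H<6)|(H>174))&(S>180)&(V>100)
m,ce,st=f(red,(260,190,330,270));print("ball dish px",ce,st,onz(c,*ce,.026))
m,ce,st=f(red,(255,140,300,185));print("big ball",ce,st)
m,ce,st=f((H>20)&(H<35)&(S>170)&(V>150),(270,255,320,285));print("yellow",ce,st,onz(c,*ce,.016))
bar,ce,st=f((S<40)&(V>190),(240,205,345,240));print("bar",ce,st)
r=cv2.minAreaRect(cv2.findContours(bar,0,1)[0][0]);print(r)
b=cv2.boxPoints(r);P=np.array([onz(c,*p,.106) for p in b]);print(P.mean(0),np.linalg.norm(np.diff(P,axis=0),axis=1));i=np.argsort(b[:,0])
e=P[i[2:]].mean(0)-P[i[:2]].mean(0);print("bar dir deg",np.degrees(np.arctan2(e[1],e[0])))
blue,ce,st=f((H>100)&(H<125)&(S>150),(240,180,345,285));cn=max(cv2.findContours(blue,0,1)[0],key=cv2.contourArea)[:,0]
pts=np.array([onz(c,*p,.025)[:2] for p in cn])
# circle fit on far/side rim
x0=pts[:,0].min();sel=pts[pts[:,0]>x0+.075]
A=np.c_[2*sel,np.ones(len(sel))];q=np.linalg.lstsq(A,(sel**2).sum(1),rcond=None)[0];print("rim",q[:2],np.sqrt(q[2]+q[:2]@q[:2]))
# trackball
tb,ce,st=f(((S<90)&(V<150)),(380,150,460,245));cn=max(cv2.findContours(tb,0,1)[0],key=cv2.contourArea)
r=cv2.minAreaRect(cn);print("tb",r,st);b=cv2.boxPoints(r);P=np.array([onz(c,*p,.03) for p in b]);print(P.round(3),P.mean(0))
print("sock guess",onz(c,422,196,.045))
u=cv2.resize(img[140:280,240:460],None,fx=3.5,fy=3.5,interpolation=2);cv2.imwrite("pics/crop.png",u[...,::-1])
E
```

```text
ball dish px [294.1        229.84285714] [286 226  17  10 140] [0.45004001 0.03860808 0.026     ]
big ball [276.79435484 163.22177419] [265 151  25  25 496]
yellow [294.36363636 270.98484848] [285 269  19   5  66] [0.36810668 0.0460795  0.016     ]
bar [293.54789272 221.28927203] [254 217  78  10 522]
((292.5, 221.5), (9.0, 77.0), 90.0)
[0.45452905 0.0379486  0.106     ] [0.14328513 0.01689295 0.1426847 ]
bar dir deg -95.75387275996529
rim [0.45031871 0.04076523] 0.04641337454247486
tb ((420.4076843261719, 199.66152954101562), (72.00645446777344, 44.466835021972656), 74.74488067626953) [ 391  163   59   74 1353]
[[ 0.553 -0.171  0.03 ]
 [ 0.569 -0.264  0.03 ]
 [ 0.42  -0.28   0.03 ]
 [ 0.405 -0.189  0.03 ]] [ 0.486711   -0.22590845  0.03      ]
sock guess [ 0.48992056 -0.22606651  0.045     ]
```

View pics/crop.png

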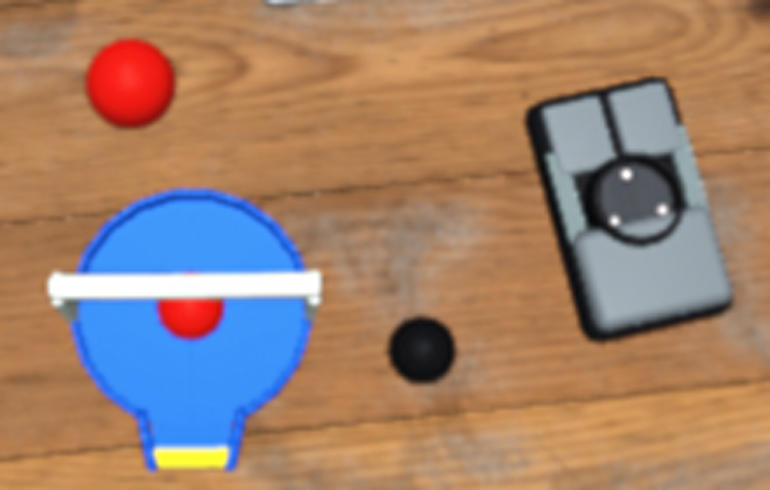

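The crop confirms it. The ball in the dish has a radius of about 8.5 px against 12.5 px for the one on the table, so it is the smaller red one. The socket shows as the dark ring at crop (633,197). Next I'll cross-check the bar and socket with the side view.

Run:
```python
from m import *
s=shot("side");c=shot("top")
img=s["pixels"];hsv=cv2.cvtColor(img,cv2.COLOR_RGB2HSV);S,V=hsv[...,1].astype(int),hsv[...,2].astype(int)
print("proj handle", proj(s,(.4555,.0385,.098)),proj(s,(.4545,.038,0.106)),"sock",proj(s,(.49,-.226,.045)))
for a in (.072,-.072):
    y=np.radians(174.5-90);print("end",proj(s,(.4555+a*np.cos(y),.0385+a*np.sin(y),.106)))
def sil(c,box,h=None):
    x0,y0,x1,y1=box
    hv=cv2.cvtColor(c["pixels"],cv2.COLOR_RGB2HSV);H,S,V=[hv[...,i].astype(int) for i in range(3)]
    return comp(((S<85)&(V<170)).astype(np.uint8),box)
def edges(P):
    return [round(float(np.degrees(np.arctan2(*(P[(i+1)%4]-P[i])[1::-1]))),1) for i in range(4)]
for n,cc,box in(("top",c,(380,150,460,245)),("side",s,(265,260,365,325))):
    m,ce,st=sil(cc,box);r=cv2.minAreaRect(max(cv2.findContours(m,0,1)[0],key=cv2.contourArea));b=cv2.boxPoints(r)
    print(n,st,r[0],edges(np.array([onz(cc,*p,.02) for p in b])))
# socket ring: dark mask ellipse
for n,cc,box in(("top",c,(400,178,445,216)),("side",s,(295,268,338,308))):
    g=cv2.cvtColor(cc["pixels"],cv2.COLOR_RGB2GRAY);m,ce,st=comp((g<45).astype(np.uint8),box);print(n,ce,st,onz(cc,*(st[:2]+(st[2:4]-1)/2),.045))
x0,y0,x1,y1=265,130,365,330
a=cv2.resize(img[y0:y1,x0:x1],None,fx=3,fy=3,interpolation=2)
b=cv2.resize(c["pixels"][150:250,380:460],None,fx=5,fy=5,interpolation=2)
o=np.zeros((600,710,3),np.uint8);o[:600,:300]=a;o[:500,305:705]=b;cv2.imwrite("pics/crop2.png",o[...,::-1])
```

```text
proj handle [309.99678631 174.2929191 ] [309.40780735 171.80922825] sock [315.61655458 284.04567252]
end [315.44970467 153.1851053 ]
end [303.56025651 192.52438197]
top [ 391  163   60   74 1765] (423.42950439453125, 198.98548889160156) [-80.4, -174.6, 98.8, 6.8]
side [ 265  269   90   56 3777] (309.5, 296.5) [3.5, -89.2, -176.3, 100.3]
top [418.04597701 193.08045977] [405 184  30  25 174] [ 0.49043179 -0.22099543  0.045     ]
side [318.11636364 289.40363636] [302 275  29  28 275] [ 0.49159662 -0.23592661  0.045     ]
```

View pics/crop2.png

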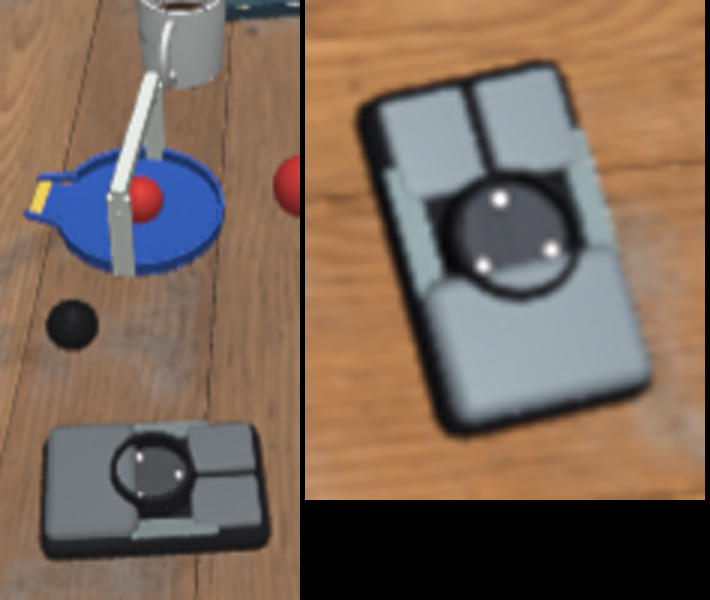

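In the side view, the bar ends lie at about (316.7,154.3) and (305,194.3), within 1.5 px of my prediction. The socket ring is at about (315.5,287). So the handle is near (0.456, 0.038, 0.098) and dish yaw is about 174.5°. The socket is near (0.489, −0.228, 0.045), with trackball yaw about 7°. I'll move above the handle next.

Request:
move_arm --moves '[[[0.02,-0.04,0],[0,0,-6],100],[[0.04,-0.08,0],[0,0,-12],100],[[0.06,-0.115,0],[0,0,-18],100],[[0.08,-0.15,0],[0,0,-24],100],[[0.1,-0.185,0],[0,0,-30],100],[[0.118,-0.22,0],[0,0,-36],100],[[0.135,-0.257,0],[0,0,-42],100],[[0.153,-0.293,0],[0,0,-48],100],[[0.17,-0.33,0],[0,0,-54],100],[[0.187,-0.367,0],[0,0,-60],100],[[0.204,-0.403,0],[0,0,-66],100],[[0.22,-0.44,0],[0,0,-70],100]]' --newtons 60

```text
clock: 1.3
eef_pos: [0.4063, 0.1287, 0.2316]
tool_rot: [0.0, 0.697, 0.717, 0.0]
force: [0.6, 0.3, -1.2]
finger_gap: 1.001
gripper_force: 0.0
```

Request:
move_arm --moves '[[[0.02,-0.036,0],[0,0,-4],100],[[0.037,-0.07,0],[0,0,-7.5],100],[[0.05,-0.092,0],[0,0,-7.5],100],[[0.05,-0.092,0],[0,0,-7.5],100],[[0.05,-0.092,0],[0,0,-7.5],100]]'

```text
clock: 1.72
eef_pos: [0.4559, 0.0374, 0.2311]
tool_rot: [-0.0, 0.741, 0.671, -0.0]
force: [-0.4, 0.4, 0.5]
finger_gap: 0.999
gripper_force: 0.0
```

Request:
move_arm --moves '[[[0,0,-0.02],[0,0,0],100],[[0,0,-0.045],[0,0,0],100],[[0,0,-0.07],[0,0,0],100],[[0,0,-0.09],[0,0,0],100],[[0,0,-0.105],[0,0,0],100],[[0,0,-0.12],[0,0,0],100],[[0,0,-0.132],[0,0,0],100],[[0,0,-0.143],[0,0,0],100],[[0,0,-0.151],[0,0,0],100],[[0,0,-0.151],[0,0,0],100]]'

```text
clock: 2.55
eef_pos: [0.4549, 0.0391, 0.0789]
tool_rot: [-0.001, 0.74, 0.672, -0.001]
force: [-0.6, -0.3, 0.5]
finger_gap: 1.001
gripper_force: 0.0
```

Run:
```python
from m import *
s=shot("side");c=shot("top")
a=cv2.resize(s["pixels"][110:230,260:360],None,fx=4,fy=4,interpolation=2)
b=cv2.resize(c["pixels"][170:290,240:340],None,fx=4,fy=4,interpolation=2)
cv2.imwrite("pics/c3.png",np.hstack([a,b])[...,::-1]);print(arm.read_state()["eef_pos"])
```

```text
[0.45583547 0.03867339 0.08063904]
```

View pics/c3.png

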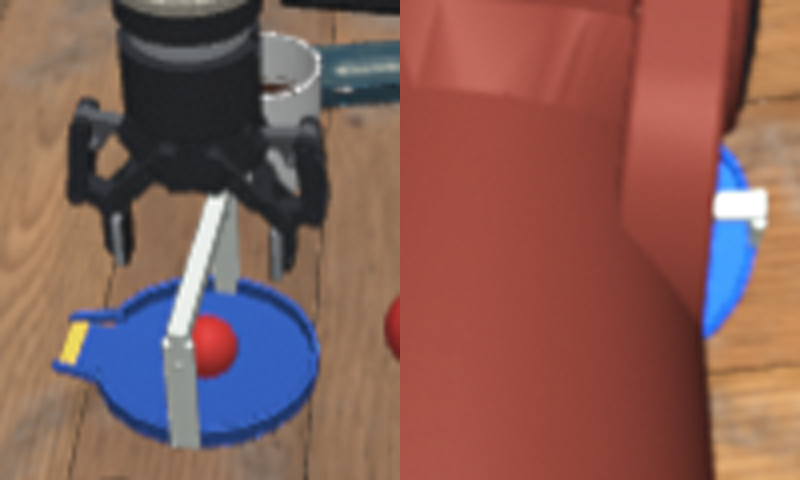

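The side crop shows the finger inner faces at columns 128 and 272, with the bar's middle at about column 200, so the grasp is centred. The ball is in the middle of the dish. I'll close gradually.

Request:
move_arm --moves '[[[0,0,0],[0,0,0],70],[[0,0,0],[0,0,0],50],[[0,0,0],[0,0,0],35],[[0,0,0],[0,0,0],27],[[0,0,0],[0,0,0],22],[[0,0,0],[0,0,0],18],[[0,0,0],[0,0,0],15],[[0,0,0],[0,0,0],12],[[0,0,0],[0,0,0],8],[[0,0,0],[0,0,0],0],[[0,0,0],[0,0,0],0],[[0,0,0],[0,0,0],0]]' --newtons 60

```text
clock: 3.65
eef_pos: [0.4557, 0.0386, 0.0805]
tool_rot: [-0.0, 0.74, 0.672, -0.0]
force: [-4.1, 1.4, 5.0]
finger_gap: 0.128
gripper_force: 58.9
```

Request:
move_arm --moves '[[[0,0,0],[0,0,0],0],[[0,0,0.001],[0,0,0],0],[[0,0,0.003],[0,0,0],0],[[0,0,0.006],[0,0,0],0],[[0,0,0.01],[0,0,0],0],[[0,0,0.014],[0,0,0],0],[[0,0,0.018],[0,0,0],0],[[0,0,0.021],[0,0,0],0],[[0,0,0.023],[0,0,0],0],[[0,0,0.024],[0,0,0],0],[[0,0,0.024],[0,0,0],0]]'

```text
clock: 4.57
eef_pos: [0.4559, 0.0385, 0.1046]
tool_rot: [0.0, 0.74, 0.672, 0.0]
force: [0.4, -0.3, -2.9]
finger_gap: 0.13
gripper_force: 58.4
```

Run:
```python
from m import *
s=shot("side");print(arm.read_state())
a=cv2.resize(s["pixels"][90:230,260:380],None,fx=4,fy=4,interpolation=2)
cv2.imwrite("pics/c4.png",a[...,::-1])
```

```text
{'clock': 4.6167, 'q': array([-2.02895491e-01, -3.30629376e-01, -5.37979374e-01,  1.36329571e+00,
        2.98081285e-06,  1.46458242e+00]), 'dq': array([-6.77995608e-05,  2.64018146e-03, -5.39843869e-03, -2.54402115e-03,
       -1.12955665e-03, -3.20314827e-03]), 'tau': array([ 4.68143044e-03, -3.51305473e+01,  5.20615625e+01,  4.00775007e-02,
       -4.99765214e-03, -9.30666488e-05]), 'eef_pos': array([0.45580231, 0.03854454, 0.1043396 ]), 'tool_rot': array([5.99350539e-05, 7.40449536e-01, 6.72111954e-01, 4.56226412e-05]), 'force': array([ 0.11822865,  0.63675519, -1.69829985]), 'moment': array([-0.01273837,  0.02886619, -0.05481396]), 'gripper_force': 58.42686653137207, 'finger_gap': 0.12875761205331285}
```

View pics/c4.png

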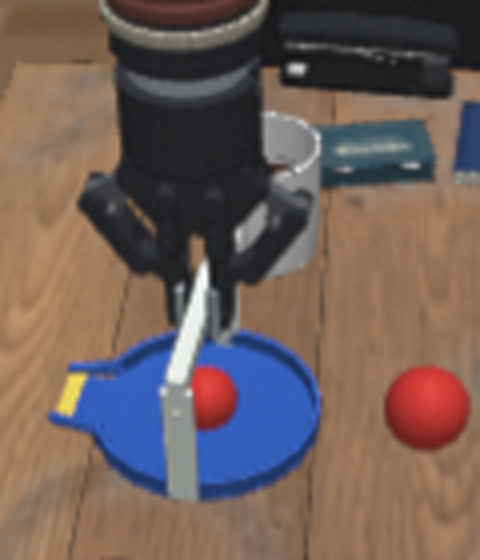

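The dish is lifted and level with the ball in the middle. Now I'll lift further, then turn.

Request:
move_arm --moves '[[[0,0,0.001],[0,0,0],0],[[0,0,0.004],[0,0,0],0],[[0,0,0.009],[0,0,0],0],[[0,0,0.016],[0,0,0],0],[[0,0,0.024],[0,0,0],0],[[0,0,0.032],[0,0,0],0],[[0,0,0.04],[0,0,0],0],[[0,0,0.048],[0,0,0],0],[[0,0,0.055],[0,0,0],0],[[0,0,0.061],[0,0,0],0],[[0,0,0.064],[0,0,0],0],[[0,0,0.065],[0,0,0],0]]'

```text
clock: 5.62
eef_pos: [0.4561, 0.0385, 0.17]
tool_rot: [0.0, 0.74, 0.672, 0.0]
force: [-0.2, 0.6, -3.7]
finger_gap: 0.129
gripper_force: 58.5
```

Request:
move_arm --moves '[[[0,0,0],[0,0,0],0],[[0,0,0],[0,0,0],0],[[0,0,0],[0,0,0],0],[[0,0,0],[0,0,0.5],0],[[0,0,0],[0,0,1.5],0],[[0,0,0],[0,0,3],0],[[0,0,0],[0,0,5],0],[[0,0,0],[0,0,7.5],0],[[0,0,0],[0,0,10],0],[[0,0,0],[0,0,13],0],[[0,0,0],[0,0,16],0],[[0,0,0],[0,0,19],0]]'

```text
clock: 6.62
eef_pos: [0.4557, 0.0386, 0.1692]
tool_rot: [-0.0, 0.618, 0.786, -0.0]
force: [-0.2, -0.5, -3.7]
finger_gap: 0.125
gripper_force: 58.5
```

Request:
move_arm --moves '[[[0,0,0],[0,0,3],0],[[0,0,0],[0,0,6],0],[[0,0,0],[0,0,9],0],[[0,0,0],[0,0,12],0],[[0,0,0],[0,0,15],0],[[0,0,0],[0,0,18],0],[[0,0,0],[0,0,21],0],[[0,0,0],[0,0,24],0],[[0,0,0],[0,0,27],0],[[0,0,0],[0,0,30],0],[[0,0,0],[0,0,33],0],[[0,0,0],[0,0,36],0]]'

```text
clock: 7.62
eef_pos: [0.4557, 0.0386, 0.1692]
tool_rot: [-0.0, 0.345, 0.939, 0.0]
force: [-0.1, 0.0, -2.9]
finger_gap: 0.125
gripper_force: 58.5
```

Request:
move_arm --moves '[[[0,0,0],[0,0,3],0],[[0,0,0],[0,0,6],0],[[0,0,0],[0,0,9],0],[[0,0,0],[0,0,12],0],[[0,0,0],[0,0,15],0],[[0,0,0],[0,0,18],0],[[0,0,0],[0,0,21],0],[[0,0,0],[0,0,24],0],[[0,0,0],[0,0,27],0],[[0,0,0],[0,0,30],0],[[0,0,0],[0,0,33],0],[[0,0,0],[0,0,36],0]]'

```text
clock: 8.62
eef_pos: [0.4557, 0.0386, 0.1692]
tool_rot: [-0.0, 0.038, 0.999, 0.0]
force: [0.9, 0.2, -2.7]
finger_gap: 0.127
gripper_force: 58.5
```

Request:
move_arm --moves '[[[0,0,0],[0,0,3],0],[[0,0,0],[0,0,5.5],0],[[0,0,0],[0,0,8],0],[[0,0,0],[0,0,10],0],[[0,0,0],[0,0,11],0],[[0,0,0],[0,0,11.5],0],[[0,0,0],[0,0,11.5],0],[[0,0,0],[0,0,11.5],0],[[0,0,0],[0,0,11.5],0]]'

```text
clock: 9.37
eef_pos: [0.4557, 0.0386, 0.1693]
tool_rot: [-0.0, -0.06, 0.998, 0.0]
force: [-0.3, -0.3, -2.6]
finger_gap: 0.127
gripper_force: 58.5
```

Run:
```python
from m import *
s=shot("side");st=arm.read_state();print(st["eef_pos"],st["tool_rot"],st["q"].round(2))
a=cv2.resize(s["pixels"][60:330,220:400],None,fx=2.2,fy=2.2,interpolation=2)
cv2.imwrite("pics/c5.png",a[...,::-1])
```

```text
[0.4557907  0.03854967 0.1693366 ] [ 2.77255569e-05 -6.05375437e-02  9.98165919e-01  4.92479907e-05] [-0.2  -0.34 -0.43  1.48  0.   -0.32]
```

View pics/c5.png

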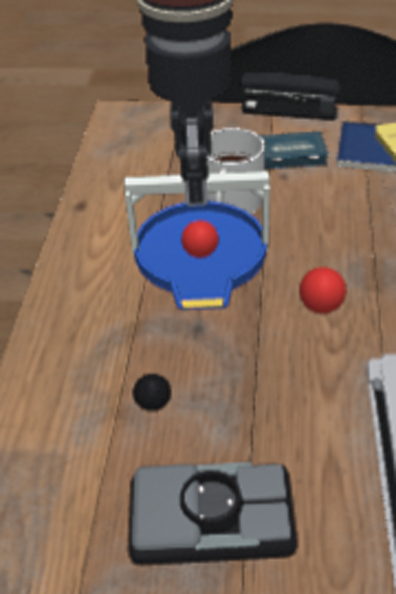

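The lip now points at the trackball, with its yellow end at crop (203,302). The dish is level and the ball is centred. Next I'll translate smoothly by (0.022, −0.1755).

Request:
move_arm --moves '[[[0,-0.001,0],[0,0,0],0],[[0.0005,-0.0035,0],[0,0,0],0],[[0.001,-0.0075,0],[0,0,0],0],[[0.0015,-0.013,0],[0,0,0],0],[[0.0025,-0.0197,0],[0,0,0],0],[[0.0035,-0.0274,0],[0,0,0],0],[[0.0045,-0.0361,0],[0,0,0],0],[[0.0057,-0.0455,0],[0,0,0],0],[[0.007,-0.0555,0],[0,0,0],0],[[0.0083,-0.066,0],[0,0,0],0],[[0.0096,-0.0768,0],[0,0,0],0],[[0.011,-0.0878,0],[0,0,0],0]]'

```text
clock: 10.42
eef_pos: [0.4669, -0.0505, 0.1693]
tool_rot: [0.0, -0.061, 0.998, 0.0]
force: [0.5, 0.3, -3.0]
finger_gap: 0.129
gripper_force: 58.5
```

Request:
move_arm --moves '[[[0.0014,-0.011,0],[0,0,0],0],[[0.0027,-0.0218,0],[0,0,0],0],[[0.004,-0.0323,0],[0,0,0],0],[[0.0053,-0.0423,0],[0,0,0],0],[[0.0065,-0.0517,0],[0,0,0],0],[[0.0075,-0.0604,0],[0,0,0],0],[[0.0085,-0.0681,0],[0,0,0],0],[[0.0094,-0.0748,0],[0,0,0],0],[[0.01,-0.0803,0],[0,0,0],0],[[0.0105,-0.0843,0],[0,0,0],0],[[0.0109,-0.0868,0],[0,0,0],0],[[0.011,-0.0877,0],[0,0,0],0]]'

```text
clock: 11.42
eef_pos: [0.4778, -0.1372, 0.1693]
tool_rot: [0.0, -0.061, 0.998, 0.0]
force: [-0.0, -0.5, -2.8]
finger_gap: 0.126
gripper_force: 58.5
```

Request:
move_arm --moves '[[[0,0,0],[0,0,0],0],[[0,0,0],[0,0,0],0],[[0,0,0],[0,0,0],0],[[0,0,0],[0,0,0],0],[[0,0,0],[0,0,0],0],[[0,0,0],[0,0,0],0],[[0,0,0],[0,0,0],0],[[0,0,0],[0,0,0],0]]'

```text
clock: 12.08
eef_pos: [0.4778, -0.1369, 0.1694]
tool_rot: [0.0, -0.061, 0.998, 0.0]
force: [-0.4, -0.0, -3.2]
finger_gap: 0.124
gripper_force: 58.5
```

Run:
```python
from m import *
s=shot("side");c=shot("top");st=arm.read_state();print(st["eef_pos"],st["tool_rot"],st["gripper_force"])
for n,cc in(("side",s),("top",c)):
    hv=cv2.cvtColor(cc["pixels"],cv2.COLOR_RGB2HSV);H,S,V=[hv[...,i].astype(int) for i in range(3)]
    box=(270,180,370,320) if n=="side" else (330,150,460,260)
    _,ce,q=comp(((H>20)&(H<35)&(S>170)&(V>130)).astype(np.uint8),box);print(n,"yellow",ce,q,onz(cc,*ce,.104))
    _,ce,q=comp((((H<6)|(H>174))&(S>180)&(V>90)).astype(np.uint8),box);print("ball",ce,q,onz(cc,*ce,.114))
a=cv2.resize(s["pixels"][120:340,240:400],None,fx=2.5,fy=2.5,interpolation=2)
b=cv2.resize(c["pixels"][120:340,300:460],None,fx=2.5,fy=2.5,interpolation=2)
cv2.imwrite("pics/c6.png",np.hstack([a,b])[...,::-1])
```

```text
[ 0.47777302 -0.13696232  0.16932808] [ 2.79368417e-06 -6.07342981e-02  9.98153968e-01  2.51721983e-05] 58.46657037734985Traceback (most recent call last):
  File "<stdin>", line 6, in <module>
  File "m.py", line 4, in comp
    n,l,s,ce=cv2.connectedComponentsWithStats(k);i=1+np.argmax(s[1:,4]);return (l==i).astype(np.uint8),ce[i],s[i]
                                                     ~~~~~~~~~^^^^^^^^^
    return _wrapfunc(a, 'argmax', axis=axis, out=out, **kwds)
    return bound(*args, **kwds)
ValueError: attempt to get argmax of an empty sequence
```

Run:
```python
from m import *
s=shot("side");c=shot("top")
print("pred lip",proj(s,(.489,-.228,.104)),proj(c,(.489,-.228,.104)),"sock",proj(s,(.489,-.228,.045)),proj(c,(.489,-.228,.045)))
for n,cc in(("side",s),("top",c)):
    hv=cv2.cvtColor(cc["pixels"],cv2.COLOR_RGB2HSV);H,S,V=[hv[...,i].astype(int) for i in range(3)]
    box=(270,180,370,330) if n=="side" else (330,150,460,260)
    for w,m,z in(("yellow",(H>18)&(H<35)&(S>140)&(V>100),.104),("ball",((H<6)|(H>174))&(S>180)&(V>90),.114)):
        try: _,ce,q=comp(m.astype(np.uint8),box);print(n,w,ce,q,onz(cc,*ce,z))
        except ValueError: print(n,w,"none")
a=cv2.resize(s["pixels"][120:340,240:400],None,fx=2.5,fy=2.5,interpolation=2)
b=cv2.resize(c["pixels"][120:340,300:460],None,fx=2.5,fy=2.5,interpolation=2)
cv2.imwrite("pics/c6.png",np.hstack([a,b])[...,::-1])
```

```text
pred lip [313.94999742 267.13034976] [430.6497005  189.75175033] sock [315.01483547 284.90040579] [423.00726088 196.34809851]
side yellow [314.375   264.28125] [304 263  22   4  64] [ 0.48921541 -0.22163918  0.104     ]
side ball [312.86956522 224.96956522] [305 216  17  18 230] [ 0.47879545 -0.13430151  0.114     ]
top yellow none
top ball none
```

View pics/c6.png

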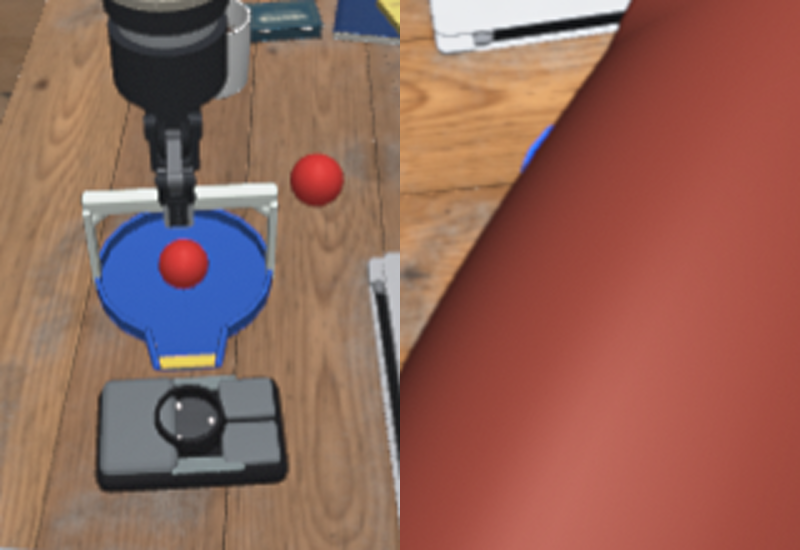

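The side crop shows the yellow lip end at (187,361), straight above and in front of the socket ring at (190,418). Projected at their heights, the lip tip is at about (0.489, −0.227) and the socket at about (0.490, −0.229), with the tip 59 mm above. The ball is within about 3 mm of the dish's middle and the arm is at rest, so I'm handing in.

```bash
python3 -c "
from bench import arm
print(arm.sign_off())"
```

```text
the job is handed in; nothing more can be done
None
```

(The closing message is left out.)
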